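# Change the parts tubes over and set the cup on the counting scale

### The job

Get the bench ready to count out parts from the tall tube: in the rack, press the short tube's flip cap fully shut and flick the tall tube's flip cap open so that it stands upright or leans back beyond upright. Turn the square parts cup, which stands mouth-down on the bench, mouth-up and stand it gently on the middle of the scale's pan, then let go. Leave the circuit board, the wire spool and the roll of tape where they are.

Things in the scene. Friction and masses are not known exactly. Their poses are not given: they have to be found in the camera images.
- rack: grey plastic tube rack, 80 (x) x 200 (y) x 70 mm high, fixed to the bench. Origin: centre of its underside. It holds two tubes side by side, at y = +50 and -50 mm in its frame (either may be the tall one); both tabs point to the rack's -x (roughly towards the robot), both hinges lie on its +x side.
- tall_cap (a joint): flip cap of the tall tube, shut at the start (top of the shut cap 147 mm above the bench). Value in rad: 0 = fully shut (disc level), 1.57 = standing straight up, 2.1 = end stop, leaning back. The hinge is stiff (0.06 N m, about 1 N at the tab); the cap stays wherever it is left; no catch.
- tall_tube: the taller pale plastic tube 48 mm across, fixed in the rack (cannot be lifted out). Origin: centre of its underside, 12 mm above the bench; axes as the rack's. Its flip cap is a white disc 50 mm across, 10 mm thick, with a thumb tab 20 mm wide, 8 mm thick, sticking out 25 mm past the disc over free space: its underside is open to a fingertip, its sides free to pinch.
- tall_tab (a point): outer (tip) part of the tall tube's cap tab: on the tab's upper face, on its middle line, 67 mm from the hinge axis and 10 mm above it when shut, 10 mm inside the tab's end; moves with the cap. When the cap is shut its x axis points from the tab to the hinge (as the rack's x), z up
- tall_hinge (a point): hinge of the tall tube's cap, 137 mm above the bench (on the hinge axis, midway along it; on the far rim of the tube seen from the tab; fixed to the tube). The hinge axis is level and parallel to the rack's long side (the rack's y).
- short_cap (a joint): flip cap of the short tube, left standing open at the start (top of the cap when shut 112 mm above the bench). Value in rad: 0 = fully shut (disc level), 1.57 = standing straight up, 2.1 = end stop, leaning back. The hinge is stiff (0.06 N m, about 1 N at the tab); the cap stays wherever it is left; no catch.
- short_tube: the shorter (by 35 mm) pale plastic tube 48 mm across, fixed in the rack (cannot be lifted out). Origin: centre of its underside, 12 mm above the bench; axes as the rack's. Its flip cap is a white disc 50 mm across, 10 mm thick, with a thumb tab 20 mm wide, 8 mm thick, sticking out 25 mm past the disc over free space: its underside is open to a fingertip, its sides free to pinch.
- short_tab (a point): the same point of the short tube's cap tab (upper/outer face, 67 mm from the hinge axis and 10 mm off it)
- short_hinge (a point): hinge of the short tube's cap, 102 mm above the bench (on the hinge axis, midway along it; on the far rim of the tube seen from the tab; fixed to the tube). The hinge axis is level and parallel to the rack's long side (the rack's y).
- cup: loose square parts cup of grey plastic, 56 x 56 mm outside, 64 mm long from mouth to base, walls 4 mm, about 0.06 to 0.13 kg; starts standing mouth-down on the bench. Origin: centre of the mouth opening; z axis points from the mouth to the closed base (up at the start, down when the cup is mouth-up); x and y are square to its flat sides
- cup_mid (a point): middle of the cup, 32 mm from mouth and from base
- cup_base (a point): centre of the outside of the cup's closed base
- scale: low white counting scale, 210 (x) x 170 (y) mm, fixed; housing 28 mm high; display on its -x side. Origin: centre of its underside
- pan (a point): centre of the upper face of the scale's square steel pan, 150 x 150 mm, 40 mm above the bench; axes as the scale's. The pan does not move; it is delicate: a push of 60 N (6 kg) harms it
- tape: roll of yellow tape lying flat, 80 mm across, 24 mm high, a bystander. Origin: centre of its underside
- spool: metal wire spool standing on end, 60 mm across, 40 mm high, a bystander. Origin: centre of its underside
- board: green circuit board with black chips, 60 x 100 mm, up to 16 mm high, a bystander. Origin: centre of its underside
Not all that is in view belongs to the job. What is shaped like the cup but red or yellow is not meant.

How it is judged:
At the end, for the whole second after the job is handed in: The short tube's cap is shut (within 0.06 rad); the tall tube's cap is open (at least 1.4 rad) and at rest; the cup stands mouth-up, its base flat on the scale's pan (within 5 mm and 0.09 rad) and its base centre within 35 mm of the pan's centre, at rest (value of joint short_cap below 0.06 rad and value of joint tall_cap above 1.4 rad and angle between cup's own z axis and vertical above 3.05 rad and horizontal distance between cup_base and pan below 0.035 m and z of cup_base in the frame of pan between -0.005 and 0.005 m and linear speed of cup below 0.02 m/s and velocity of joint tall_cap between -0.1 and 0.1 rad/s); the robot touches nothing.
It fails at once if the scale's pan or housing is loaded with more than 60 N (contact force between scale and anything else above 60 N).
It fails at once if a bystander (board, spool or tape) is moved by more than 30 mm (distance of any of tape, spool, board from where it was at the start of the episode above 0.03 m).
It fails at once if the cup falls off the bench (height (world z) of cup_mid below -0.05 m).
It also fails if it takes over 72 s, if anything falls off the work surface, if the arm or the gripper's body presses on something with over 40 N, if the wrist force passes 120 N, or if a joint passes its speed limit or range.

### The arm

A 6-joint arm with a two-finger parallel gripper is mounted at the origin on the work surface. World frame = base frame: x ahead of the robot, y to its left, z up, the work surface at z = 0. Lengths are in m, angles in rad, forces in N, time in s.
With the tool pointing down it reaches from about 0.375 to 0.975 m from the base axis. Payload 3.8 kg.
Tool frame: the origin (TCP) lies midway between the tips of the shut fingers; the grasp point (between the pads) lies 19 mm behind it; z points along the fingers, y is the line along which they close (so a half turn about z gives the same grasp; the last joint's range is limited). The gripper opens to 88 mm and grips with 3 to 60 N. Pads are 18 mm wide; open, the fingers measure 123 mm over their backs; the gripper's body (75 mm by 187 mm) begins 45 mm behind the grasp point.
Start: joints at [-0.037, 0.264, 1.604, -0, 1.274, -0.037], TCP at [0.675, -0, 0.239] pointing down, gripper open.
Joint ranges: [-2.63, 2.63], [-0.94, 2.18], [0.31, 2.57], [-1.31, 4.45], [0, 2.66], [-2.55, 2.55]. Speed limits (rad/s): [2.57, 2.57, 3.14, 3.14, 3.14, 3.14].

### API

Orientations are given as a rotation vector (axis times angle).
In Python, from cell import manip, inverse_kinematics, cams, order gives the robot as it stands. Calls block until the motion is done:
- manip.move_pose(position, orientation): joint-space move of the TCP to a pose.
- manip.move_linear(position, rate=0.15, rot=None): straight line of the TCP; rot=None keeps the orientation; rate is the mean speed in m/s.
- manip.set_joints(angles): joint-space move.
- manip.set_gripper(opening, force=None): finger opening in m; force is the grip in N (None keeps the last); returns when the fingers have stopped.
- manip.dwell(seconds).
- inverse_kinematics(position, orientation): joint angles nearest the present ones, or None.
- manip.state(): the state.
- cams.capture(name): name is "scene" or "side" or "wrist"; returns a dict with "image" (384x512x3 uint8, blue, green, red), "z_map" (384x512 float32, m along the optical axis (not along the pixel's ray), 0 where there is no reading), "intrinsics" (3x3 intrinsics, pixels), "position" and "orientation" of the camera in the world; the wrist camera has in their place "T_tool_cam" (4x4, takes a point from camera to tool coordinates, whose origin is the TCP and whose axes are the flange's). Camera axes: x right, y down, z forward; pixel columns grow to the right and rows downward; lengths in m; the calibration is good to about 2 mm. A picture is of the moment at which its call begins: read the wrist's pose just before it.
A pose or a line that the arm cannot do raises manip.IKError and nothing moves.
- order.close_job(): hands the job in; it is judged then, once.
The state is a dict: "clock": time; "joint_pos": joint angles; "joint_velocities": joint speeds; "tau": joint torques, N m; "tool_pos": TCP position; "tcp_rot": TCP orientation; "contact_force": force on the tool from outside, world axes, zero at the start; "moment": the same for the moment, N m; "gripper_width": finger opening in m; "grasp_force": force on a finger pad.
Only numpy, scipy, OpenCV 4.12 (cv2) and the standard library are available. Lean on these libraries where they do the work, as an engineer would, in place of code of your own. Each camera call takes 0.05 s, during which the arm holds its last target. There are 200 camera calls.

## Working session

There is one attempt and no reset: what is moved stays moved. The work goes in short steps, each a Python script; the robot and the scene stay as the last script left them, time stands still between calls to the robot, and variables do not carry over. Pictures are saved under pics/ and viewed, at most 10 in all, crops included, and the job is handed in when it is done.

```bash
ls; mkdir -p pics
cat > h.py <<'E'
import numpy as np, cv2
from scipy.spatial.transform import Rotation as R
from cell import manip, inverse_kinematics, cams, order
def pose(c):
    if "T_tool_cam" in c: raise ValueError
    o=np.array(c["orientation"],float)
    Rm=o if o.shape==(3,3) else R.from_rotvec(o).as_matrix() if o.size==3 else None
    return Rm,np.array(c["position"],float)
def cloud(c,Rt=None):
    Rm,t=Rt or pose(c); K=c["intrinsics"]; z=c["z_map"]
    v,u=np.mgrid[:z.shape[0],:z.shape[1]]
    P=np.stack([(u-K[0,2])/K[0,0]*z,(v-K[1,2])/K[1,1]*z,z],-1)@Rm.T+t
    P[z<=0]=np.nan
    return P
E
python3 - <<'E'
from h import *
a=[];
for n in("scene","side"):
    c=cams.capture(n); np.savez(n+".npz",**c); print(n,c["position"],c["orientation"],c["intrinsics"].tolist())
    cv2.imwrite(f"pics/{n}.png",c["image"]); 
s=manip.state(); print(s)
c=cams.capture("wrist"); print(c["T_tool_cam"])
E
```

```text
pics
scene [ 1.15681964 -0.60024642  0.82570804] [-2.12886096 -0.87820905  0.39060151] [[406.91767146327373, 0.0, 256.34841024930813], [0.0, 406.91767146327373, 193.23943684665173], [0.0, 0.0, 1.0]]
side [ 0.0359129  -0.58998146  0.76364884] [-2.1001519   0.86156378 -0.40538118] [[430.5828090291393, 0.0, 258.64808237558543], [0.0, 430.5828090291393, 192.41874465671074], [0.0, 0.0, 1.0]]
{'clock': 0.1, 'joint_pos': array([-3.68964630e-02,  2.64651585e-01,  1.60522112e+00,  3.46182345e-06,
        1.27367879e+00, -3.68707318e-02]), 'joint_velocities': array([-5.14445745e-04, -8.67102143e-04, -3.34372700e-03, -2.45790877e-04,
        8.83995793e-05,  2.43352930e-04]), 'tau': array([ 2.09863060e-04, -5.03614998e+01, -3.58072400e+01,  7.29403482e-02,
        2.32994242e-02, -8.27531630e-05]), 'tool_pos': array([6.74372064e-01, 2.48444492e-05, 2.37538979e-01]), 'tcp_rot': array([-2.22045421e+00, -2.22039482e+00,  2.08925445e-03]), 'contact_force': array([-0.35333509,  0.37796821,  0.58938791]), 'moment': array([-0.00891003,  0.00032144,  0.02086072]), 'grasp_force': 0.0, 'gripper_width': 0.08827798113336169}
[[-1.30981146e-03 -9.57434342e-01 -2.88648169e-01  7.49112423e-02]
 [ 9.99998853e-01 -1.03441462e-03 -1.10662706e-03 -1.26459168e-03]
 [ 7.60940867e-04 -2.88649287e-01  9.57434598e-01 -1.45375071e-01]
 [ 0.00000000e+00  0.00000000e+00  0.00000000e+00  1.00000000e+00]]
```

```bash
python3 -c "
import cv2
a=cv2.imread('pics/scene.png');cv2.imwrite('pics/scene_b.png',cv2.resize(a,(800,600)))
a=cv2.imread('pics/side.png');cv2.imwrite('pics/side_b.png',cv2.resize(a,(800,600)))"
```

```text
(no output)
```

View pics/scene_b.png

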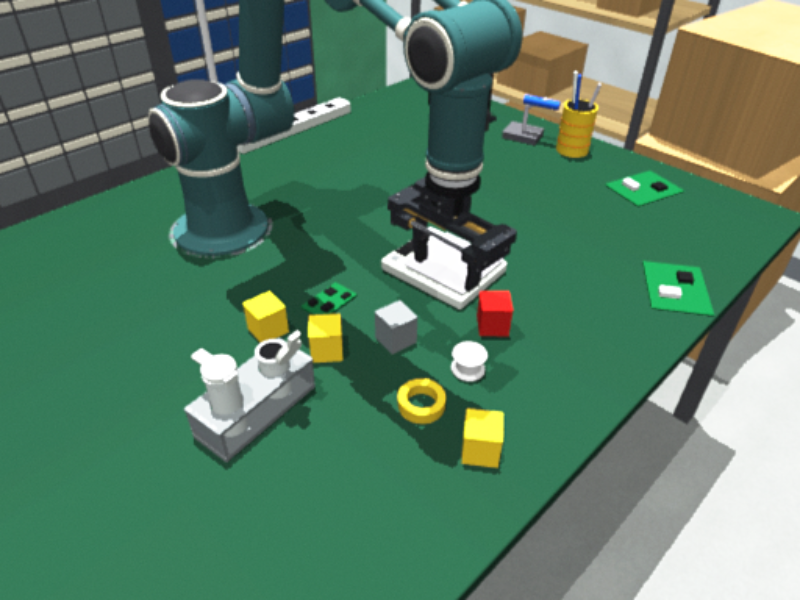

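View pics/side_b.png

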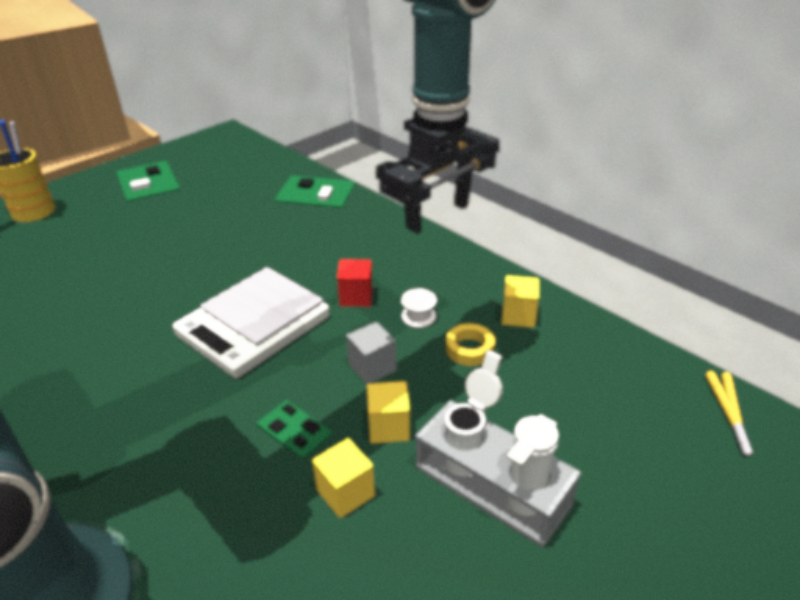

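The scene view (800x600 scale) shows the grey cup at (396,327), the open short tube at (272,355) and the shut tall tube at (222,385). The side view has them at (370,352), (465,425) and (535,445). There are four other cup-like blocks: yellow at (266,316), (325,338) and (483,437), and red at (495,313). The grey one fits the description.

```bash
cat > m.py <<'E'
from h import *
C={n:dict(np.load(n+".npz")) for n in("scene","side")}
P={n:cloud(C[n]) for n in C}
hsv={n:cv2.cvtColor(C[n]["image"],cv2.COLOR_BGR2HSV) for n in C}
def rect(Q):
    (c,s,a)=cv2.minAreaRect((Q[:,:2]*1000).astype(np.float32)); return np.round(c,1),np.round(s,1),round(a,1)
def blobs(name,n,mask,zr,minn=25):
    p=P[n]; m=mask&(p[...,2]>zr[0])&(p[...,2]<zr[1])&(p[...,0]>.2)&(p[...,0]<1.05)&(abs(p[...,1])<.55)
    k,l,st,ce=cv2.connectedComponentsWithStats(m.astype(np.uint8))
    for i in range(1,k):
        if st[i,4]>=minn:
            Q=p[l==i]; print(name,n,st[i,4],"px",np.round(ce[i]),"med",np.round(np.median(Q,0)*1000),*rect(Q),"z",np.round(np.percentile(Q[:,2],[5,95])*1000))
for n in C:
    H=hsv[n]; grey=H[...,1]<60
    white=grey&(H[...,2]>120)
    yel=(H[...,0]>18)&(H[...,0]<35)&(H[...,1]>120); red=((H[...,0]<8)|(H[...,0]>172))&(H[...,1]>120)
    blobs("grey56-72",n,grey,(.056,.078))
    blobs("pan",n,grey,(.035,.046)); blobs("scaleh",n,grey,(.02,.033))
    blobs("grey>85",n,grey,(.085,.2),10)
    blobs("yel",n,yel,(.01,.1)); blobs("red",n,red,(.01,.1))
    blobs("board",n,(H[...,0]>40)&(H[...,0]<80),(.006,.02))
E
python3 m.py
```

```text
grey56-72 scene 306 px [253. 202.] med [552.  17.  63.] [548.6  19.2] [57.8 61.8] 79.7 z [58. 66.]
grey56-72 scene 1428 px [157. 252.] med [ 527. -280.   70.] [ 508.5 -266.3] [ 83.  203.1] 6.9 z [63. 73.]
pan scene 60 px [292. 154.] med [452. 305.  39.] [447.6 305.9] [63.1 24. ] 3.4 z [37. 41.]
pan scene 693 px [283. 170.] med [489. 210.  39.] [498.2 226.3] [153.  114.7] 4.4 z [37. 42.]
pan scene 35 px [314. 172.] med [566. 276.  38.] [564.8 282.2] [ 9.2 79.3] 4.9 z [36. 41.]
pan scene 75 px [253. 212.] med [574.  -1.  40.] [559.6   3.5] [76.3 37.4] 32.9 z [35. 45.]
pan scene 275 px [300. 227.] med [696.  57.  39.] [695.4  57. ] [57.3 58. ] 6.3 z [36. 42.]
pan scene 55 px [133. 279.] med [ 529. -365.   40.] [ 523.  -365.3] [78.1  7. ] 11.7 z [35. 45.]
scaleh scene 569 px [276. 175.] med [476. 175.  27.] [472.1 240.7] [211.7 173.8] 5.6 z [22. 30.]
scaleh scene 84 px [254. 215.] med [573.  -1.  26.] [559.4   3.3] [77.9 42.3] 32.5 z [21. 32.]
scaleh scene 28 px [196. 240.] med [ 526. -172.   26.] [ 522.6 -172.4] [26.6  7.4] 17.3 z [21. 32.]
scaleh scene 43 px [181. 250.] med [ 523. -220
[... 2836 characters left out ...]
 [61.6 56.2] 36.8 z [15. 66.]
yel side 453 px [300. 219.] med [685. -64.  23.] [690.7 -64.4] [81.3 77.8] 28.5 z [12. 26.]
yel side 329 px [464. 253.] med [ 880. -415.   14.] [ 880.  -418.4] [106.2  34.6] 43.6 z [11. 17.]
yel side 886 px [248. 262.] med [ 471. -103.   62.] [479.6 -91.2] [61.1 55.8] 50.2 z [15. 66.]
yel side 1223 px [220. 304.] med [ 352. -147.   62.] [ 359.  -134.2] [59.9 57.6] 83.5 z [16. 66.]
red side 557 px [227. 180.] med [641. 168.  55.] [650.9 178.6] [60.4 56.6] 44.5 z [15. 65.]
board side 522 px [188. 274.] med [376.  -1.   8.] [376.4   1.8] [ 60.5 101.2] 5.7 z [ 6. 15.]
board side 869 px [310. 318.] med [ 478. -277.   12.] [ 482.8 -270.1] [ 35.7 199.4] 7.0 z [ 7. 16.]
```

Depth agrees with the given sizes:

| Item | Measured |
|---|---|
| Rack | 83x202 mm, top at z = 70 mm, yaw 7.2° |
| Cup | top at 65 mm, yaw −10°, at (548, 19.7) mm |
| Pan | 153x153 mm, at (494, 246) mm |
| Short cap | z max 168 mm, about 2.1 rad |

Next I check IK for the whole plan and confirm the cup in a crop.

```bash
cat >> h.py <<'E'
def ori(psi,p,flip=0):
    "tool azimuth psi, p deg below level (90 = down, >90 leaning back); closing axis level; wrist camera on top unless flip"
    a,b=np.radians([psi,p]); z=np.array([np.cos(b)*np.cos(a),np.cos(b)*np.sin(a),-np.sin(b)])
    y=np.array([np.sin(a),-np.cos(a),0])*(-1 if flip else 1)
    return R.from_matrix(np.stack([np.cross(y,z),y,z],1))
def rv(psi,p,flip=0): return ori(psi,p,flip).as_rotvec()
def tcp(g,psi,p,back=.019): return np.array(g)+ori(psi,p).as_matrix()[:,2]*back   # grasp point -> TCP
YAW=7.2; c_,s_=np.cos(np.radians(YAW)),np.sin(np.radians(YAW))
RX=np.array([c_,s_,0]); RY=np.array([-s_,c_,0]); RACK=np.array([.5075,-.2664,0])
SH=RACK+.05*RY+.027*RX+[0,0,.102]; TH=RACK-.05*RY+.027*RX+[0,0,.137]   # hinges
PAN=np.array([.494,.246,.040]); CUP=np.array([.548,.0197,0]); CY=-10.
def uw(h,u,w): return h-RX*u+np.array([0,0,w])    # u towards tab, w up
E
python3 - <<'E'
from h import *
print("hinges",SH,TH)
def t(n,pos,psi,p):
    o=[]
    for f in(0,1):
        q=inverse_kinematics(list(pos),rv(psi,p,f)); o.append(None if q is None else np.round(q,2).tolist())
    print(n,p,psi,*o)
for u,w in((-.08,.1),(-.07,.03),(.06,.015)): t("short",uw(SH,u,w),YAW,90)
for p in(0,20,30):
    for u,w in((.11,-.012),(.06,-.012),(.0,.05),(-.03,.05)): t("tall",uw(TH,u,w),YAW,p)
for p in(90,110,115,120): t("pick",tcp(CUP+[0,0,.04],CY,p),CY,p)
L=np.array([.42,.47,.0])
for az in(20,48,70):
  for p in(20,25,30): t("lay",tcp(L+[0,0,.029],az,p),az,p)
  for p in(110,115,120): t("re",tcp(L+[0,0,.029],az,p),az,p)
for az in(0,26,50):
  for p in(20,25,30): t("place",tcp(PAN+[0,0,.045],az,p),az,p)
im=cv2.imread("pics/scene.png"); cv2.imwrite("pics/crop.png",cv2.resize(im[165:300,110:350],(720,405),interpolation=cv2.INTER_CUBIC))
E
```

```text
hinges [ 0.52802044 -0.21341027  0.102     ] [ 0.54055376 -0.31262174  0.137     ]
short 90 7.2 [-0.36, 0.22, 1.72, 0.0, 1.2, 1.08] [-0.36, 0.22, 1.72, 0.0, 1.2, -2.06]
short 90 7.2 [-0.37, 0.27, 1.8, 0.0, 1.07, 1.08] [-0.37, 0.27, 1.8, 0.0, 1.07, -2.07]
short 90 7.2 [-0.49, 0.08, 2.06, 0.0, 1.0, 0.96] [-0.49, 0.08, 2.06, 0.0, 1.0, -2.19]
tall 0 7.2 [-1.39, 0.57, 2.38, 1.63, 1.56, -1.39] [-1.39, 0.57, 2.38, 1.63, 1.56, 1.75]
tall 0 7.2 [-1.26, 0.58, 2.37, 1.75, 1.53, -1.38] [-1.26, 0.58, 2.37, 1.75, 1.53, 1.76]
tall 0 7.2 [-1.11, 0.43, 2.36, 1.88, 1.46, -1.23] [-1.11, 0.43, 2.36, 1.88, 1.46, 1.91]
tall 0 7.2 [-1.05, 0.44, 2.33, 1.95, 1.43, -1.23] [-1.05, 0.44, 2.33, 1.95, 1.43, 1.91]
tall 20 7.2 [-1.33, 0.25, 2.42, 1.51, 1.21, -1.07] [-1.33, 0.25, 2.42, 1.51, 1.21, 2.07]
tall 20 7.2 [-1.21, 0.27, 2.4, 1.61, 1.15, -1.06] [-1.21, 0.27, 2.4, 1.61, 1.15, 2.08]
tall 20 7.2 [-1.07, 0.15, 2.35, 1.66, 1.07, -0.88] [-1.07, 0.15, 2.35, 1.66, 1.07, 2.26]
tall 20 7.2 [-1.0, 0.18, 2.32, 1.71, 1.03, -0.88] [-1.0, 0.18, 2.32, 1.71, 1.03, 2.26]
tall 30 7.2 [-1.27, 0.13, 2.4, 1.38, 1.05, -0.86] [-1.2
[... 2005 characters left out ...]
, 1.25, -1.87]
re 115 70 [0.88, 0.64, 1.58, -0.15, 1.34, 1.29] [0.88, 0.64, 1.58, -0.15, 1.34, -1.85]
re 120 70 [0.89, 0.69, 1.52, -0.17, 1.43, 1.3] [0.89, 0.69, 1.52, -0.17, 1.43, -1.84]
place 20 0 [0.83, 0.31, 2.55, 4.07, 1.04, -1.81] [0.83, 0.31, 2.55, 4.07, 1.04, 1.33]
place 25 0 [0.8, 0.23, 2.55, 4.12, 0.9, -1.9] [0.8, 0.23, 2.55, 4.12, 0.9, 1.24]
place 30 0 [0.77, 0.16, 2.53, 4.2, 0.77, -2.02] [0.77, 0.16, 2.53, 4.2, 0.77, 1.12]
place 20 26 None None
place 25 26 None None
place 30 26 None None
place 20 50 None None
place 25 50 [-0.01, 0.22, 2.57, 2.08, 0.93, -1.23] [-0.01, 0.22, 2.57, 2.08, 0.93, 1.91]
place 30 50 [0.03, 0.15, 2.55, 2.01, 0.8, -1.11] [0.03, 0.15, 2.55, 2.01, 0.8, 2.03]
```

View pics/crop.png

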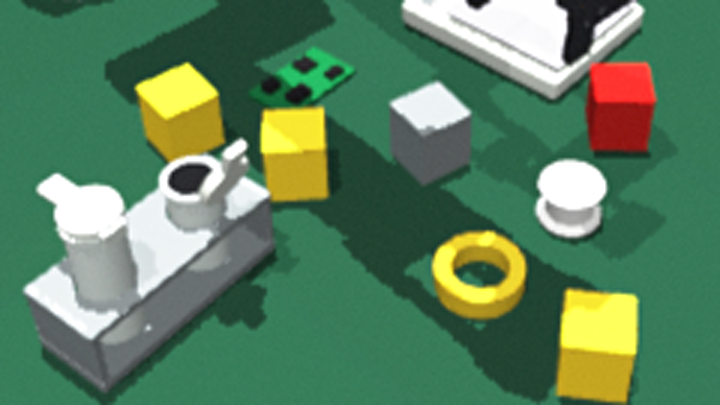

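The crop confirms the grey cup at crop (430,135), the only grey one of the five. I'll close the short cap first.

Run:
```python
from h import *
o=rv(YAW,90)
manip.set_gripper(0.0,10)
manip.move_pose(list(uw(SH,-.085,.12)),o)
manip.move_linear(list(uw(SH,-.085,.046)),.2)
manip.move_linear(list(uw(SH,-.019,.046)),.12)
print(manip.state()["contact_force"])
for d in(75,60,45,30,15,4):
    f=np.radians(d); n=np.array([-np.sin(f),np.cos(f)]); r=.048+.012*(1-d/90)
    u,w=r*np.array([np.cos(f),np.sin(f)])+n*(.010+.009*np.sin(f))
    manip.move_linear(list(uw(SH,u,w)),.12); print(d,np.round(manip.state()["contact_force"],1))
f0=manip.state()["contact_force"][2]
for k in range(10):
    p=manip.state()["tool_pos"].copy(); manip.move_linear(list(uw(SH,.060,.0125-.0015*k)),.05)
    s=manip.state(); print(np.round(s["contact_force"],1),round(s["tool_pos"][2],4))
    if s["contact_force"][2]-f0>8: break
manip.move_linear(list(uw(SH,.06,.10)),.25)
c=cams.capture("side"); cv2.imwrite("pics/side2.png",cv2.resize(c["image"][200:384,200:440],(720,552)))
P=cloud(c); hs=cv2.cvtColor(c["image"],cv2.COLOR_BGR2HSV)
D=P-SH; u=-D@RX; v=D@RY; m=(hs[...,1]<60)&(u>-.05)&(u<.08)&(abs(v)<.03)&(D[...,2]>-.02)
for a,b in((-.04,0),(0,.03),(.03,.055),(.055,.08)):
    k=m&(u>a)&(u<b); print(a,k.sum(),np.round(np.median(D[k][:,2])*1000,1) if k.any() else None)
print(manip.state()["clock"])
```

```text
[ 0.23465326 -0.1152142   0.80691269]
75 [-0.3  0.5  0.2]
60 [ 0.2  0.8 -0.2]
45 [ 1.7 -0.2 -0.3]
30 [ 0.3 -0.1 -0.5]
15 [-0.2  0.4  0.1]
4 [-0.2  0.2 -0.7]
[0.2 0.8 0.2] 0.1147
[ 0.2 -0.   0.2] 0.1131
[-1.5  0.1  4. ] 0.1121
[-4.2  1.4 11.5] 0.1116
-0.04 4 7.1
0 240 10.4
0.03 476 10.4
0.055 730 143.6
6.9833
```

View pics/side2.png

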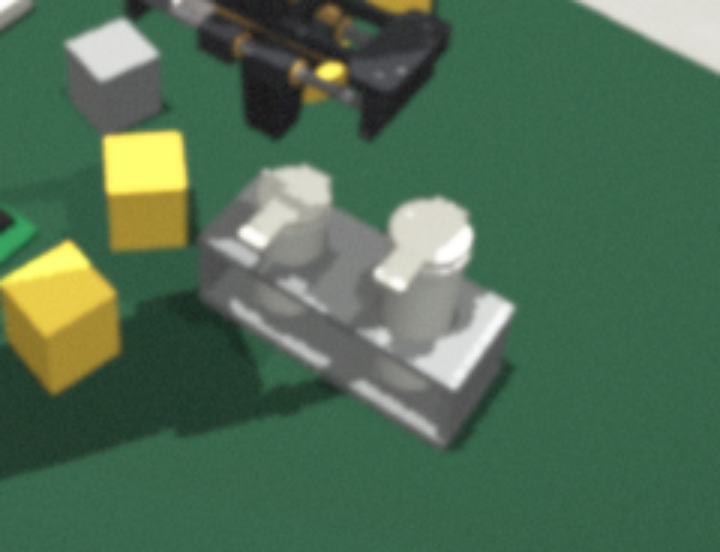

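The short cap is shut: disc at (295,190), tab at (265,225), disc level and 10.4 mm above the hinge. The fingers look apart in this view, so I check the width before the tall cap.

Run:
```python
from h import *
s=manip.state(); print(s["gripper_width"],s["grasp_force"],s["tool_pos"],s["joint_pos"])
for p in(20,30,40):
  for az in(YAW,-10,-25):
    for f in(0,1):
      r=[inverse_kinematics(list(uw(TH,u,w)),rv(az,p,f)) for u,w in((.11,-.02),(.06,-.012),(.03,.05),(-.03,.06))]
      print(p,az,f,[None if q is None else np.round(q,2).tolist() for q in r][1:3])
```

```text
0.0003187184934670674 0.0 [ 0.46774756 -0.22054268  0.20069767] [-4.88769976e-01 -6.60887024e-03  1.97940145e+00  2.14788075e-05
  1.17056015e+00  9.56422735e-01]
20 7.2 0 [[-1.21, 0.27, 2.4, 1.61, 1.15, -1.06], [-1.13, 0.13, 2.37, 1.6, 1.11, -0.89]]
20 7.2 1 [[-1.21, 0.27, 2.4, 1.61, 1.15, 2.08], [-1.13, 0.13, 2.37, 1.6, 1.11, 2.26]]
20 -10 0 [[-1.09, 0.15, 2.56, 2.04, 0.99, -1.17], [-1.0, -0.01, 2.53, 2.0, 0.87, -0.97]]
20 -10 1 [[-1.09, 0.15, 2.56, 2.04, 0.99, 1.97], [-1.0, -0.01, 2.53, 2.0, 0.87, 2.17]]
20 -25 0 [None, None]
20 -25 1 [None, None]
30 7.2 0 [[-1.15, 0.15, 2.37, 1.47, 0.98, -0.84], [-1.08, 0.04, 2.33, 1.42, 0.96, -0.65]]
30 7.2 1 [[-1.15, 0.15, 2.37, 1.47, 0.98, 2.3], [-1.08, 0.04, 2.33, 1.42, 0.96, 2.49]]
30 -10 0 [[-1.03, 0.02, 2.52, 1.85, 0.75, -0.9], [-0.95, -0.1, 2.47, 1.72, 0.66, -0.64]]
30 -10 1 [[-1.03, 0.02, 2.52, 1.85, 0.75, 2.25], [-0.95, -0.1, 2.47, 1.72, 0.66, 2.5]]
30 -25 0 [None, [-0.75, -0.18, 2.53, 2.27, 0.35, -0.89]]
30 -25 1 [None, [-0.75, -0.18, 2.53, 2.27, 0.35, 2.25]]
40 7.2 0 [[-1.07, 0.07, 2.33, 1.26, 0.84, -0.57], [-1.0, -0.02, 2.27, 1.17, 0.85, -0.37]]
40 7.2 1 [None, None]
40 -10 0 [[-0.96, -0.05, 2.45, 1.51, 0.57, -0.5], [-0.88, -0.14, 2.38, 1.29, 0.55, -0.18]]
40 -10 1 [None, None]
40 -25 0 [[-0.79, -0.12, 2.52, 1.9, 0.28, -0.58], [-0.72, -0.21, 2.43, 1.3, 0.22, 0.09]]
40 -25 1 [None, None]
```

Run:
```python
from h import *
o=rv(YAW,30); tx=np.array([-np.sin(np.radians(30)),np.cos(np.radians(30))])
p=manip.state()["tool_pos"]; manip.move_linear([p[0],p[1],.33],.3)
manip.move_pose(list(uw(TH,.15,.12)),o)
manip.move_linear(list(uw(TH,.11,-.022)),.25)
manip.move_linear(list(uw(TH,.062,-.022)),.15)
print(manip.state()["contact_force"])
for d in list(range(0,106,15))+[108]:
    f=np.radians(d); n=np.array([-np.sin(f),np.cos(f)]); r=.062-.008*d/105
    u,w=r*np.array([np.cos(f),np.sin(f)])+n*(.002-.009*abs(tx@n))
    manip.move_linear(list(uw(TH,u,w)),.12); print(d,np.round(manip.state()["contact_force"],1))
manip.move_linear(list(uw(TH,u+.08,w+.02)),.25)
manip.move_linear(list(uw(TH,.15,.17)),.3)
c=cams.capture("side"); cv2.imwrite("pics/side3.png",cv2.resize(c["image"],(640,480)))
c=cams.capture("scene"); P=cloud(c); hs=cv2.cvtColor(c["image"],cv2.COLOR_BGR2HSV)
D=P-TH; u=-D@RX; v=D@RY; m=(hs[...,1]<60)&(u>-.08)&(u<.03)&(abs(v)<.03)&(D[...,2]>.01)
print(m.sum(),np.polyfit(D[m][:,2],u[m],1) if m.sum()>10 else 0, D[m][:,2].max())
print(manip.state()["clock"])
```

```text
[-0.60443451  0.33903927 -0.27491038]
0 [-0.2 -0.6  1. ]
15 [-0.6 -0.5 -0.3]
30 [-1.  -1.  -0.1]
45 [-0.4  0.4  0.1]
60 [ 0.2 -0.5 -0. ]
75 [-0.8  0.3 -0.1]
90 [ 0.7  1.  -0.6]
105 [-0.9  0.7 -0.4]
108 [-0.5  0.5  0.1]
244 [-0.28969558 -0.01053136] 0.0730257069150152
13.775
```

View pics/side3.png

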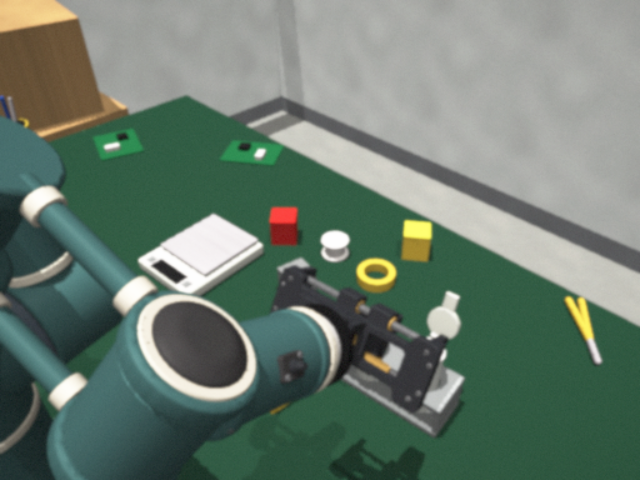

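The tall cap stands open at (445,315), with a fitted slope giving about 1.85 rad. Next I grasp the cup leaning back, then lay it on its side in the free area left of the scale.

Run:
```python
from h import *
manip.move_linear(list(uw(TH,.15,.26)),.3)
manip.set_gripper(.088,20)
g=CUP+[0,0,.038]; zt=ori(CY,115).as_matrix()[:,2]
manip.move_pose(list(tcp(g,CY,115)-zt*.20+[0,0,.05]),rv(CY,115))
manip.move_linear(list(tcp(g,CY,115)-zt*.09),.3)
manip.move_linear(list(tcp(g,CY,115)),.15)
print(np.round(manip.state()["contact_force"],1))
manip.set_gripper(0.0,20); s=manip.state(); print(s["gripper_width"],s["grasp_force"])
manip.move_linear(list(tcp(g,CY,115)+[0,0,.28]),.25)
s=manip.state(); print(s["gripper_width"],np.round(s["contact_force"],1),s["clock"])
c=cams.capture("side"); cv2.imwrite("pics/side4.png",cv2.resize(c["image"],(640,480)))
L=np.array([.42,.47,0])
for az in(60,70,80,90):
  for p in(25,30):
    q=inverse_kinematics(list(tcp(L+[0,0,.03],az,p)),rv(az,p)); q2=inverse_kinematics(list(tcp(L+[0,0,.2],az,p)),rv(az,p))
    print(az,p,[None if x is None else np.round(x,2).tolist() for x in(q,q2)])
```

```text
[ 0.5 -0.4 -0.5]
0.05572729884978998 20.000271059107035
0.05591449632752654 [-0.5  0.8 -0.8] 20.5
60 25 [[0.6, 0.44, 2.47, 2.63, 0.92, -1.44], [0.6, -0.04, 2.47, 2.28, 0.54, -0.99]]
60 30 [[0.62, 0.37, 2.45, 2.59, 0.77, -1.38], [0.62, -0.07, 2.43, 2.08, 0.43, -0.78]]
70 25 [[0.48, 0.45, 2.42, 2.29, 0.94, -1.35], [0.48, 0.01, 2.42, 1.93, 0.71, -0.83]]
70 30 [[0.51, 0.39, 2.41, 2.24, 0.81, -1.26], [0.51, -0.02, 2.38, 1.77, 0.62, -0.65]]
80 25 [[0.4, 0.48, 2.34, 1.99, 0.98, -1.25], [0.4, 0.08, 2.34, 1.69, 0.87, -0.76]]
80 30 [[0.43, 0.43, 2.34, 1.93, 0.87, -1.16], [0.43, 0.04, 2.32, 1.56, 0.8, -0.62]]
90 25 [[0.35, 0.52, 2.25, 1.73, 1.04, -1.17], [0.35, 0.15, 2.26, 1.51, 1.02, -0.74]]
90 30 [[0.37, 0.47, 2.25, 1.68, 0.95, -1.08], [0.37, 0.12, 2.23, 1.41, 0.96, -0.63]]
```

View pics/side4.png

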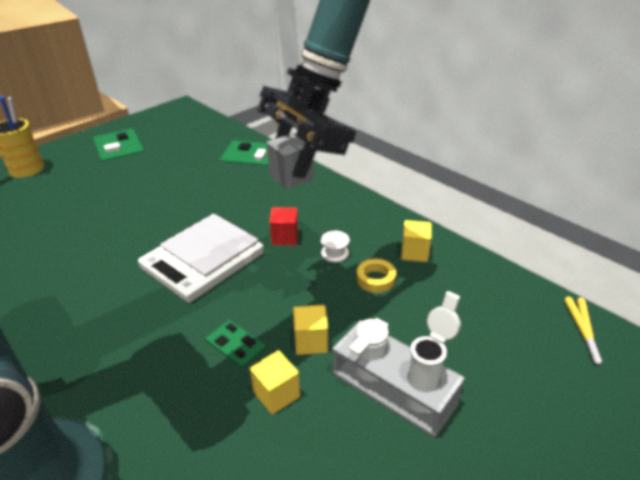

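The cup is held at (290,165), and both caps look right. Now I turn it and lay it on its side at (0.42, 0.52).

```bash
echo "L=np.array([.42,.52,0]); AZ=70" >> h.py
python3 - <<'E'
from h import *
o=rv(AZ,25)
manip.move_pose(list(tcp(L+[0,0,.22],AZ,25)),o)
print(manip.state()["clock"])
manip.move_linear(list(tcp(L+[0,0,.045],AZ,25)),.25)
f0=manip.state()["contact_force"][2]
for z in np.arange(.040,.0255,-.0015):
    manip.move_linear(list(tcp(L+[0,0,z],AZ,25)),.05); s=manip.state()
    if s["contact_force"][2]-f0>3: break
print(z,np.round(s["contact_force"],1),s["clock"])
manip.set_gripper(.085); 
zt=ori(AZ,25).as_matrix()[:,2]
manip.move_linear(list(tcp(L+[0,0,z],AZ,25)-zt*.10+[0,0,.03]),.25)
p=manip.state()["tool_pos"]; manip.move_linear(list(p+[0,0,.18]),.3)
for n in("side","scene"):
    c=cams.capture(n); np.savez(n+"2.npz",**c); P=cloud(c); H=cv2.cvtColor(c["image"],cv2.COLOR_BGR2HSV)
    m=(H[...,1]<60)&(np.hypot(P[...,0]-L[0],P[...,1]-L[1])<.1)&(P[...,2]>.045)&(P[...,2]<.075)
    Q=P[m]; print(n,m.sum(), np.median(Q,0), cv2.minAreaRect((Q[:,:2]*1000).astype(np.float32)) if len(Q) else 0)
    if n=="side": cv2.imwrite("pics/side5.png",cv2.resize(c["image"],(640,480)))
print(manip.state()["clock"])
E
```

```text
22.6833
0.02649999999999999 [-1.3 -2.5  6.1] 26.0333
side 282 [0.41816588 0.51622944 0.05478652] ((421.1969299316406, 523.76416015625), (69.68699645996094, 55.45387268066406), 69.80227661132812)
scene 192 [0.42764973 0.51814202 0.05461815] ((422.8814697265625, 523.1185302734375), (68.56188201904297, 63.74483108520508), 69.12763977050781)
28.1167
```

View pics/side5.png

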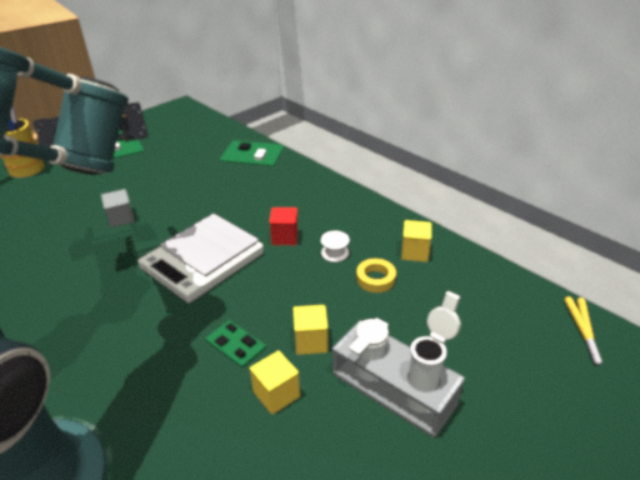

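The cup lies on its side at (117,207). Its measured centre is (0.422, 0.5235), top at 55 mm, azimuth 69.5°. Next I regrasp near the mouth, lift, and check IK for the placing.

Run:
```python
from h import *
a=np.radians(69.6); C=np.array([.422,.5240,0]); az=69.6; p=118
g=C+.010*np.array([np.cos(a),np.sin(a),0])+[0,0,.029]
zt=ori(az,p).as_matrix()[:,2]
manip.move_pose(list(tcp(g,az,p)-zt*.15+[0,0,.05]),rv(az,p))
manip.move_linear(list(tcp(g,az,p)-zt*.07),.3)
manip.move_linear(list(tcp(g,az,p)),.15); print(np.round(manip.state()["contact_force"],1))
manip.set_gripper(0.0,20); s=manip.state(); print(s["gripper_width"],s["grasp_force"])
manip.move_linear(list(tcp(g,az,p)+[0,0,.25]),.25)
s=manip.state(); print(s["gripper_width"],np.round(s["contact_force"],1),s["clock"])
pf=p-90
for z in range(-110,180,10):
    G=PAN+[0,0,.042]; q=[inverse_kinematics(list(x),rv(z,pf)) for x in(tcp(G,z,pf),tcp(G+[0,0,.15],z,pf),tcp(G,z,pf)-ori(z,pf).as_matrix()[:,2]*.08)]
    if all(x is not None for x in q): print(z,[np.round(x,2).tolist() for x in q])
```

```text
[-0.1  0.2 -0.1]
0.05565005205034845 20.000170044077095
0.0557723304876902 [ 1.4  0.2 -0.3] 32.5583
-110 [[0.68, 0.79, 1.52, -0.49, 1.82, -1.98], [0.68, 0.61, 1.49, -0.52, 2.0, -2.08], [0.73, 0.84, 1.34, -0.47, 1.95, -2.01]]
-100 [[0.74, 0.75, 1.59, -0.58, 1.75, -2.04], [0.74, 0.57, 1.56, -0.61, 1.92, -2.16], [0.79, 0.79, 1.43, -0.56, 1.87, -2.07]]
-90 [[0.79, 0.71, 1.67, -0.68, 1.67, -2.09], [0.79, 0.52, 1.64, -0.7, 1.83, -2.23], [0.85, 0.73, 1.53, -0.64, 1.78, -2.12]]
-80 [[0.83, 0.66, 1.76, -0.77, 1.58, -2.12], [0.83, 0.46, 1.73, -0.79, 1.74, -2.29], [0.91, 0.67, 1.64, -0.72, 1.69, -2.16]]
-70 [[0.87, 0.61, 1.85, -0.87, 1.49, -2.15], [0.87, 0.39, 1.82, -0.87, 1.64, -2.34], [0.96, 0.6, 1.76, -0.81, 1.6, -2.18]]
-60 [[0.91, 0.55, 1.95, -0.98, 1.39, -2.17], [0.91, 0.32, 1.92, -0.96, 1.54, -2.38], [1.01, 0.53, 1.88, -0.9, 1.5, -2.2]]
-50 [[0.93, 0.49, 2.06, -1.1, 1.29, -2.17], [0.93, 0.25, 2.02, -1.05, 1.43, -2.42], [1.05, 0.46, 2.0, -1.0, 1.4, -2.21]]
-40 [[0.95, 0.43, 2.16, -1.24, 1.2, -2.16], [0.95, 0.17, 2.12, -1.15, 1.31, -2.46], [1.08, 0.38, 2.13, -1.11, 1.3, -2.22]]
60 [[-0.07,
[... 757 characters left out ...]
, 1.5, -1.02], [-0.04, 0.37, 1.85, 0.85, 1.66, -0.83], [-0.13, 0.58, 1.79, 0.78, 1.6, -0.99]]
130 [[0.01, 0.64, 1.79, 0.75, 1.59, -1.04], [0.01, 0.44, 1.76, 0.76, 1.75, -0.88], [-0.07, 0.65, 1.67, 0.69, 1.7, -1.01]]
140 [[0.05, 0.69, 1.69, 0.65, 1.67, -1.08], [0.05, 0.5, 1.67, 0.68, 1.85, -0.94], [-0.01, 0.71, 1.56, 0.61, 1.79, -1.05]]
150 [[0.11, 0.74, 1.61, 0.56, 1.75, -1.13], [0.11, 0.55, 1.58, 0.59, 1.93, -1.01], [0.05, 0.77, 1.46, 0.53, 1.87, -1.1]]
160 [[0.16, 0.78, 1.54, 0.46, 1.82, -1.19], [0.16, 0.6, 1.51, 0.5, 2.01, -1.09], [0.12, 0.82, 1.37, 0.44, 1.95, -1.16]]
170 [[0.22, 0.81, 1.48, 0.36, 1.88, -1.26], [0.22, 0.64, 1.45, 0.39, 2.07, -1.18], [0.19, 0.87, 1.29, 0.35, 2.02, -1.24]]
```

Run:
```python
from h import *
z,p=-90,28; o=rv(z,p); zt=ori(z,p).as_matrix()[:,2]
manip.move_pose(list(tcp(PAN+[0,.05,.20],z,p)),o)
c=cams.capture("side"); cv2.imwrite("pics/side6.png",cv2.resize(c["image"],(640,480)))
s=manip.state(); print(s["gripper_width"],s["clock"],s["contact_force"],s["tool_pos"]-tcp(PAN+[0,.05,.20],z,p))
manip.move_linear(list(tcp(PAN+[0,0,.20],z,p)),.25)
manip.move_linear(list(tcp(PAN+[0,0,.062],z,p)),.15)
```

```text
0.055970189177535476 35.55 [-0.18086162  0.01925235 -0.53570971] [1.22790722e-05 1.44352838e-04 3.47010115e-05]
```

View pics/side6.png

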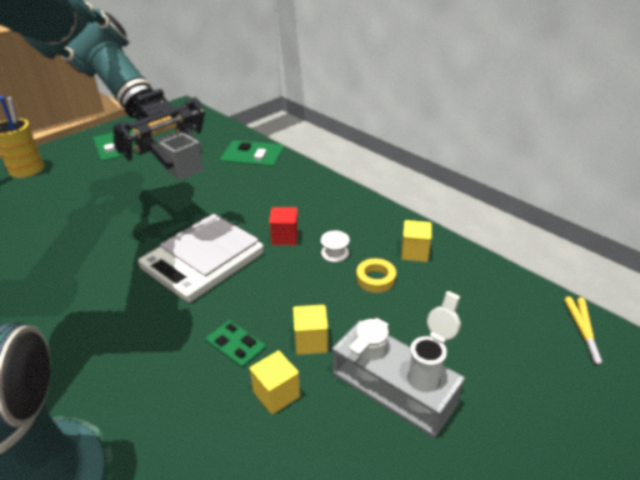

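The cup at (180,150) shows its open mouth facing up over the pan. I'll lower it gently until contact and release.

Run:
```python
from h import *
z,p=-90,28; zt=ori(z,p).as_matrix()[:,2]
manip.move_linear(list(tcp(PAN+[0,0,.050],z,p)),.05)
manip.dwell(.2); f0=manip.state()["contact_force"][2]
for h in np.arange(.049,.0355,-.001):
    manip.move_linear(list(tcp(PAN+[0,0,h],z,p)),.02); s=manip.state()
    if s["contact_force"][2]-f0>2.5: break
print(h,np.round(s["contact_force"],1),np.round(s["moment"],2))
manip.set_gripper(.075); manip.dwell(.3)
manip.move_linear(list(tcp(PAN+[0,0,h],z,p)-zt*.11),.15)
manip.move_linear(list(tcp(PAN+[0,.13,.22],z,p)),.25)
for n in("side","scene"):
    c=cams.capture(n); P=cloud(c); H=cv2.cvtColor(c["image"],cv2.COLOR_BGR2HSV)
    D=P-PAN; m=(H[...,1]<60)&(abs(D[...,0])<.06)&(abs(D[...,1])<.06)&(D[...,2]>.058)&(D[...,2]<.075)
    Q=D[m]; print(n,m.sum(),np.percentile(Q[:,2],[5,50,95]),cv2.minAreaRect((Q[:,:2]*1000).astype(np.float32)))
    A=np.c_[Q[:,:2],np.ones(len(Q))]; print("tilt",np.linalg.lstsq(A,Q[:,2],rcond=None)[0])
    if n=="side":
        cv2.imwrite("pics/side7.png",cv2.resize(c["image"],(640,480)))
print(manip.state()["clock"])
```

```text
0.03899999999999999 [-1.7  0.4  5.8] [-0.04  0.25 -0.08]
side 170 [0.05835405 0.06255653 0.06526527] ((-1.6240005493164062, -1.4771747589111328), (57.97722244262695, 61.979820251464844), 0.7692211270332336)
tilt [ 0.00314238 -0.00338141  0.06226992]
scene 110 [0.0584996  0.06213946 0.0653339 ] ((2.5228500366210938, -3.375265121459961), (60.17377471923828, 59.16279602050781), 87.90839385986328)
tilt [-0.00740083  0.00562426  0.06212699]
42.75
```

View pics/side7.png

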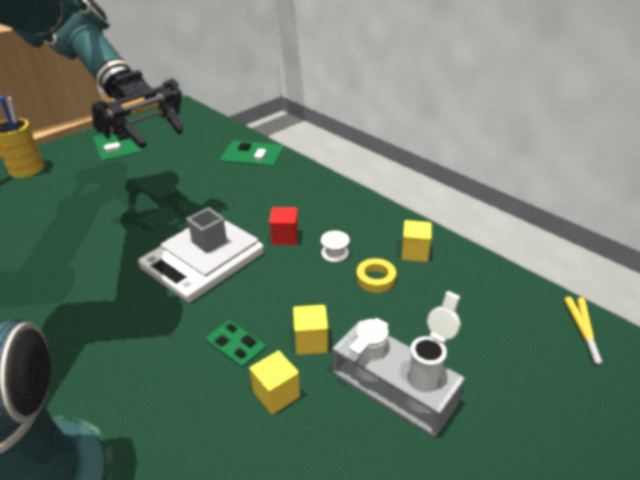

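The cup stands mouth-up at (207,230), level and within 4 mm of the pan's centre. The tall cap is open at (445,315), the short cap is shut at (370,335), and the gripper is clear.

```bash
python3 -c "
from h import *
print(order.close_job())"
```

```text
the job is handed in; nothing more can be done
None
```

The job is handed in at about 43 s of the 72 s allowed, though the hand-in gave no verdict: short cap pressed shut, tall cap open at about 1.85 rad, grey cup mouth-up within about 4 mm of the pan's centre, and the board, spool and tape not touched.

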